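# Seat a test cartridge in the reader's corner pocket

### The job

A test cartridge lies askew on the deck of the low cartridge reader. Without picking it up, push it with the fingertips back flat against the long guide rail, then keep it pinned to the rail and drag it along the rail into the corner pocket, until it is fully home: flush against both the rail and the end stop. Do not lift or tip the cartridge, leave everything else where it is, and take the hand away when it is seated.

Things in the scene. Friction and masses are not known exactly. Their poses are not given: they have to be found in the camera images.
- reader: Low white desktop cartridge reader, 190 mm deep (x) by 372 mm long (y), fixed. Origin on the table; x points away from the robot, y along the rail towards the pocket, z up. Flat grey deck, top 40 mm above the table, over x -86 to 86, y -164 to 122 mm. The corner pocket (dark read window in its floor) lies between the rail, the end stop and the front lip.
- rail_start (a point): Open end of the straight aluminium guide rail on the deck's far side, at the foot of its inner face (x = 65, y = -150 mm in the reader's frame). The rail is 10 mm high and runs from here along the reader's +y for 270 mm, to the face of the end stop (y = 120 mm). The stop is square to the rail, 10 mm high and thick, and spans x 6 to 73 mm.
- lip_end (a point): Foot of the inner edge where the pocket's front lip begins (x = 24, y = 96 mm in the reader's frame). The lip runs from here to the end stop, parallel to the rail, 41 mm from it (3 mm more than the cartridge's width), 8 mm high, 8 mm thick. Before it the mouth flares outwards: a small slanted piece over y 86 to 99, x 11 to 24 mm.
- pocket_home (a point): Point on the deck (40 mm above the table) where the middle of the cartridge's underside lies when it is fully home; x = 46, y = 82 mm in the reader's frame. Axes as the reader's: x towards the rail, y along the rail towards the end stop.
- reader_head (a point): Middle of the top of the reader's head, a white box with a screen past the end stop: 82 mm above the table, 186 mm (x) by 70 mm (y), its near side at y = 133 mm in the reader's frame.
- cartridge: The cartridge to seat, on the deck: flat white block, 38 mm wide (its x), 76 long (its y), 12 thick, 35 g. Origin mid-underside, z up. On top: grey cap 16 mm across, 4 high, at y = +20; ribs at the -y end. +y end leads. Slides easily on deck and rail (friction about 0.25; fingertips grip better). Starts turned up to 0.35 rad, its middle 142 to 182 mm short of home along the rail and 26 to 61 mm from the line along it.
- spare_cartridge: Spare cartridge of the same make, lying on the table in front of the reader (between it and the robot); not to be moved. Origin in the middle of the underside.
- vial: Small amber vial with a crimped metal cap, 22 mm across, 40 mm high, standing on the deck's near edge before the pocket; not to be moved. Origin at the middle of its base.
- dropper: White dropper bottle, 28 mm across, 62 mm high, standing on the table in front of the reader; not to be moved. Origin at the middle of its base.
- reagent_box: White reagent carton, 55 x 85 x 60 mm high, on the table to the left of the reader; not to be moved. Origin in the middle of its underside.
- tip_box: Pipette-tip box, 84 x 122 x 56 mm high, on the table to the right of the reader; not to be moved. Origin in the middle of its underside.
- timer: Flat bench timer, 60 x 64 x 16 mm, on the table at the left; not to be moved. Origin in the middle of its underside.
- pipette: Pipette lying on the table at the right, 232 mm long (along its y), about 26 mm thick; not to be moved. Origin on the table, 100 mm from the tip.
There are look-alikes about, which are no part of the job. What is shaped like the cartridge but purple or turquoise is not meant.

How it is judged:
On the way:
1. the cartridge lies flat against the rail (within 4 mm and 0.06 rad), still at least 60 mm short of home (x of cartridge in the frame of pocket_home above -0.004 m and angle between the y axis of cartridge and the y axis of pocket_home, either way round below 0.06 rad and y of cartridge in the frame of pocket_home below -0.06 m and angle between cartridge's own z axis and vertical below 0.05 rad), for 0.2 s.
At the end, for the whole second after the job is handed in: The cartridge lies flat and at rest in the corner pocket: within 2.5 mm of the rail, within 3 mm of the end stop and within 0.04 rad of square to them (x of cartridge in the frame of pocket_home between -0.0025 and 0.003 m and y of cartridge in the frame of pocket_home between -0.003 and 0.003 m and z of cartridge in the frame of pocket_home between -0.003 and 0.002 m and angle between the y axis of cartridge and the y axis of pocket_home, either way round below 0.04 rad and angle between cartridge's own z axis and vertical below 0.04 rad and linear speed of cartridge below 0.01 m/s); the robot touches nothing.
It fails at once if the cartridge is lifted more than 6 mm off the deck (z of cartridge in the frame of pocket_home above 0.006 m).
It fails at once if the cartridge is tipped more than 0.15 rad (angle between cartridge's own z axis and vertical above 0.15 rad).
It fails at once if the cartridge comes within 90 mm of home along the rail while its middle is more than 12 mm off the rail line (y of cartridge in the frame of pocket_home above -0.09 m and x of cartridge in the frame of pocket_home below -0.012 m).
It fails at once if another thing on the bench or the deck is moved more than 15 mm or tipped over (distance of any of spare_cartridge, vial, dropper, reagent_box, tip_box, timer, pipette from where it was at the start of the episode above 0.015 m or angle between any of spare_cartridge, vial, dropper, reagent_box, tip_box, timer, pipette's own z axis and vertical above 0.3 rad).
It also fails if it takes over 58 s, if anything falls off the work surface, if the arm or the gripper's body presses on something with over 40 N, if the wrist force passes 120 N, or if a joint passes its speed limit or range.

### The arm

A 6-joint arm with a two-finger parallel gripper is mounted at the origin on the work surface. World frame = base frame: x ahead of the robot, y to its left, z up, the work surface at z = 0. Lengths are in m, angles in rad, forces in N, time in s.
With the tool pointing down it reaches from about 0.35 to 0.775 m from the base axis. Payload 7.3 kg.
Tool frame: the origin (TCP) lies at the very end of the fingers, on their centre line; the grasp point (between the pads) lies 19 mm behind it; z points along the fingers, y is the line along which they close (so a half turn about z gives the same grasp; the last joint's range is limited). The gripper opens to 92 mm and grips with 3 to 60 N. Pads are 19 mm wide; open, the fingers measure 130 mm over their backs; the gripper's body (75 mm by 190 mm) begins 47 mm behind the grasp point.
Start: joints at [1.18, 0.342, 1.524, -0, 1.275, -0.146], TCP at [0.127, 0.509, 0.227] pointing down, gripper open.
Joint ranges: [-2.53, 2.53], [-0.77, 2.02], [0.04, 2.7], [-1, 4.14], [0.28, 2.66], [-3.11, 3.11]. Speed limits (rad/s): [2.57, 2.57, 3.14, 3.14, 3.14, 3.14].

### API

Orientations are given as [roll, pitch, yaw] about the fixed x, y, z axes, in that order (R = Rz(yaw) Ry(pitch) Rx(roll)).
In Python, from cell import robot gives the robot as it stands. The module is installed in compiled form; this text tells all that it offers.
- The arm moves only by the tool arm_command, never from a script. Its argument "moves" is a list of rows, each a list of 3 entries, a list of its own where there are three numbers: the shift along the tool's x, y, z in m, then the turn, a rotation vector about the tool's x, y, z in rad, then the finger opening in m, from 0 to 0.0918. In form: [[[dx, dy, dz], [ax, ay, az], claw], ...]. A call has exactly 5 rows; each row is the pose to reach, as a shift and turn from the pose commanded when the call began, along the tool's axes at that moment; what a row does not reach only later rows make up. A row lasts 1/10 s, in which the tool goes at most 50 mm and 8.59 degrees, less where a joint would pass 70% of its speed; a pose out of reach is approached as far as the arm can. A call with a gripper value outside its range is refused whole. The fingers move at their own pace and stop on an object; "squeeze" is the grip in N (left out, the last holds). Time passes only in rows, so rows that repeat a pose let the fingers close, or fill a call up. It gives the time, the measured TCP pose, the force, the opening and the grip force at its end, in the units of the state.
- robot.observe(): the state, without advancing time (a new reading comes with each control period).
- robot.read_camera(name): name is "scene" or "top" or "wrist"; returns the picture (480x640x3 uint8, red, green, blue); there is no depth.
- robot.camera_model(name): a dict with "fx", "fy", "cx", "cy" (pixels), "R" (3x3) and "t" (3): a world point X has camera coordinates R X + t. Camera axes: x right, y down, z forward; pixel columns grow to the right and rows downward; lengths in m; the calibration is good to about 2 mm. A picture is of the moment at which its call begins: read the wrist's pose just before it. camera_model takes no time and is no camera call; for the wrist camera it gives the pose at the moment of the call.
- robot.hand_in(): hands the job in; it is judged then, once.
The state is a dict: "time": time; "qpos": joint angles; "qvel": joint speeds; "joint_efforts": joint torques, N m; "tool_pos": TCP position; "tool_rot": TCP orientation; "contact_force": force on the tool from outside, world axes, zero at the start; "torque": the same for the moment, N m; "opening": finger opening in m; "grip_force": force on a finger pad.
Only numpy, scipy, OpenCV 4.12 (cv2) and the standard library are available. Lean on these libraries where they do the work, as an engineer would, in place of code of your own. Each camera call takes 0.05 s, during which the arm holds its last target. There are 200 camera calls.

## Working session

There is one attempt and no reset: what is moved stays moved. The work goes in short steps, Python scripts to look and compute and a tool call to move; the robot and the scene stay as the last step left them, time stands still between calls to the robot, and variables do not carry over. Pictures are saved under pics/ and viewed, at most 10 in all, crops included, and the job is handed in when it is done.

Besides the shell and the picture viewer there is one more tool, called after "Request:" as name(argument=value, ...) on one line, values as JSON. arm_command: Moves the arm, as the interface text tells. Its arguments: {"type":"object","properties":{"moves":{"type":"array"},"squeeze":{"type":"number"}},"required":["moves"]}

```bash
mkdir -p pics; python3 - <<'E'
from cell import robot
import cv2
s=robot.observe();print(s)
for n in("top","scene"):
    im=robot.read_camera(n);cv2.imwrite(f"pics/{n}0.png",im[:,:,::-1])
    print(n,robot.camera_model(n))
E
```

```text
{'time': 0.0, 'qpos': array([ 1.17999982e+00,  3.42730012e-01,  1.52501699e+00, -3.91737132e-07,
        1.27535679e+00, -1.45992062e-01]), 'qvel': array([-0.00175025,  0.00049987, -0.00083809, -0.0014901 , -0.00015019,
       -0.00087828]), 'joint_efforts': array([ 2.53778446e-03, -4.31245172e+01, -2.44224000e+01,  7.18813855e-02,
        5.58131863e-02, -9.41872986e-05]), 'tool_pos': array([0.12706511, 0.5089848 , 0.22604117]), 'tool_rot': array([-3.14009754e+00, -2.19460003e-04,  2.89678816e+00]), 'contact_force': array([ 0.05476655, -0.94310167,  0.12405167]), 'torque': array([ 0.02580653, -0.02295889, -0.03432399]), 'grip_force': 0.0, 'opening': 0.09183719091155758}
top {'fx': 616.1170485204948, 'fy': 616.1170485204948, 'cx': 322.61062560002745, 'cy': 246.45098434208205, 'R': array([[ 0.02758703, -0.9995318 ,  0.01323415],
       [-0.99477767, -0.02875247, -0.097932  ],
       [ 0.09826666, -0.01046338, -0.99510511]]), 't': array([-0.02295786,  0.55867405,  1.66939969])}
scene {'fx': 474.31173316167553, 'fy': 474.31173316167553, 'cx': 321.23222021036116, 'cy': 236.85058034233964, 'R': array([[ 0.09525839,  0.99532536, -0.01591443],
       [ 0.79141009, -0.08542058, -0.60528786],
       [-0.60381777,  0.04506391, -0.79584756]]), 't': array([-0.03697435, -0.4013031 ,  1.48891253])}
```

View pics/top0.png

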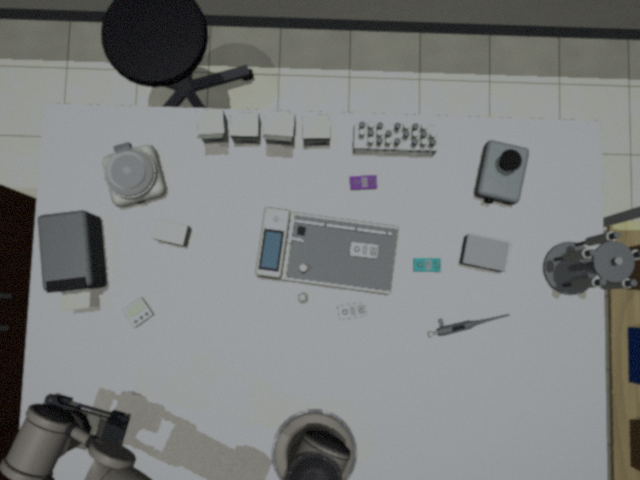

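View pics/scene0.png

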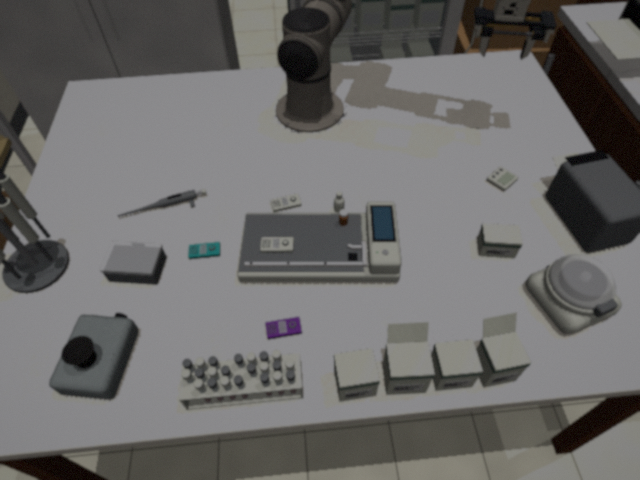

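The top view shows the reader's grey deck at about (342,254). The candidates are the white block on the deck (364,250), the white one on the table (351,311), the purple one (363,183) and the turquoise one (427,265). Only the first is white and on the deck, so it is the cartridge; (351,311) is the spare. I'll confirm in a crop.

```bash
cat > h.py <<'E'
import numpy as np, cv2
from cell import robot
from scipy.spatial.transform import Rotation as Rn
def ray(cm,uv,z):
    uv=np.atleast_2d(np.asarray(uv,float))
    d=np.c_[(uv[:,0]-cm['cx'])/cm['fx'],(uv[:,1]-cm['cy'])/cm['fy'],np.ones(len(uv))]@cm['R']
    c=-cm['R'].T@cm['t']
    return c+d*((z-c[2])/d[:,2])[:,None]
def proj(cm,X):
    p=np.atleast_2d(X)@cm['R'].T+cm['t']
    return np.c_[p[:,0]/p[:,2]*cm['fx']+cm['cx'],p[:,1]/p[:,2]*cm['fy']+cm['cy']]
E
python3 - <<'E'
from h import *
im=cv2.imread('pics/top0.png')
cv2.imwrite('pics/crop0.png',cv2.resize(im[195:330,245:445],None,fx=4,fy=4,interpolation=cv2.INTER_CUBIC))
cm=robot.camera_model('top')
for n,p,z in(('cart',(364,250),.052),('spare',(351,311),.012),('dropper',(303,297),.06),('vial',(303,268),.08)):print(n,ray(cm,p,z))
g=cv2.cvtColor(im,cv2.COLOR_BGR2GRAY)
m=((g>70)&(g<140)).astype(np.uint8)*255
m[:195]=0;m[330:]=0;m[:,:245]=0;m[:,410:]=0
c=max(cv2.findContours(m,0,2)[0],key=cv2.contourArea)
b=cv2.boxPoints(cv2.minAreaRect(c));print(b,ray(cm,b,.04))
print({k:robot.camera_model('wrist')[k] for k in('R','t','fx','cx','cy')})
E
```

```text
cart [[ 0.55025522 -0.11953259  0.052     ]]
spare [[ 0.38440111 -0.09039319  0.012     ]]
dropper [[0.41837397 0.04192768 0.06      ]]
vial [[0.49487284 0.04390881 0.08      ]]
[[253.90967 277.939  ]
 [263.2624  206.62459]
 [399.46082 224.48666]
 [390.1081  295.8011 ]] [[ 0.4665676   0.17714156  0.04      ]
 [ 0.66309024  0.15902776  0.04      ]
 [ 0.62460691 -0.21650174  0.04      ]
 [ 0.42851057 -0.19406062  0.04      ]]
{'R': array([[ 0.24288974,  0.97005265, -0.00156091],
       [ 0.93796592, -0.23444455,  0.25545193],
       [ 0.24743588, -0.06351073, -0.9668205 ]]), 't': array([-0.52357105, -0.03103859,  0.39006881]), 'fx': 371.66004891633935, 'cx': 322.8729826586345, 'cy': 243.12131606181606}
```

View pics/crop0.png

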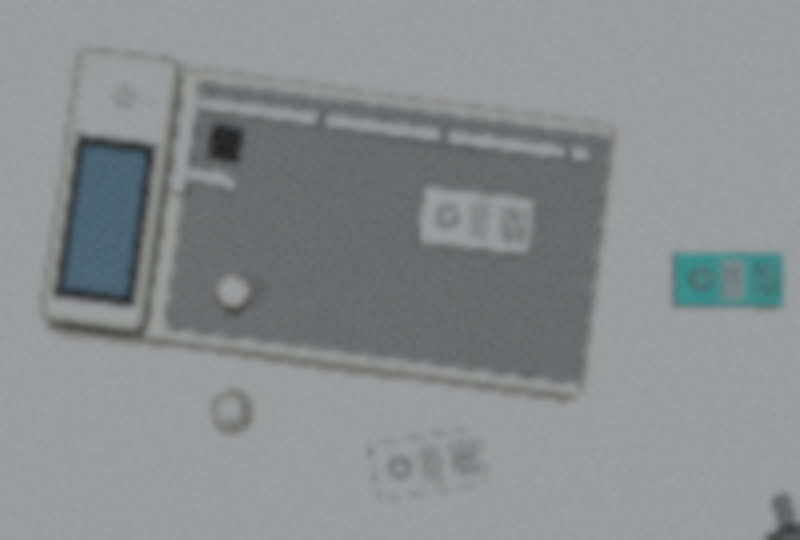

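The crop confirms it: a white block on the deck at crop (477,220), cap at its left (+y) end. The rail is along the top, and the pocket with the dark window is at upper left. The spare lies on the table. Next I'll bring the wrist camera over.

Request:
arm_command(moves=[[[-0.034, -0.03, 0], [0, 0, 0], 0.03], [[-0.067, -0.06, 0], [0, 0, 0], 0.03], [[-0.1, -0.09, 0], [0, 0, 0], 0.03], [[-0.133, -0.12, 0], [0, 0, 0], 0.03], [[-0.166, -0.151, 0], [0, 0, 0], 0.03]])

```text
time: 0.6
tool_pos: [0.2521, 0.3211, 0.2265]
tool_rot: [-3.141, -0.0, 2.897]
contact_force: [0.7, -0.2, 0.2]
opening: 0.0563
grip_force: 0.0
```

Request:
arm_command(moves=[[[-0.034, -0.03, 0], [0, 0, 0], 0.03], [[-0.067, -0.06, 0], [0, 0, 0], 0.03], [[-0.1, -0.09, 0], [0, 0, 0], 0.03], [[-0.133, -0.12, 0], [0, 0, 0], 0.03], [[-0.166, -0.151, 0], [0, 0, 0], 0.03]])

```text
time: 1.1
tool_pos: [0.3766, 0.1342, 0.2267]
tool_rot: [3.141, -0.0, 2.897]
contact_force: [0.9, 0.9, 0.1]
opening: 0.03
grip_force: 0.0
```

Request:
arm_command(moves=[[[-0.034, -0.03, 0], [0, 0, -0.03], 0.03], [[-0.067, -0.06, 0], [0, 0, -0.06], 0.03], [[-0.1, -0.09, 0], [0, 0, -0.1], 0.03], [[-0.166, -0.151, 0], [0, 0, -0.145], 0.03], [[-0.166, -0.151, 0], [0, 0, -0.145], 0.03]])

```text
time: 1.6
tool_pos: [0.5015, -0.0532, 0.2264]
tool_rot: [-3.142, -0.0, 3.042]
contact_force: [0.7, 1.1, 0.3]
opening: 0.0304
grip_force: 0.0
```

```bash
python3 - <<'E'
from h import *
s=robot.observe();print(s['time'],s['tool_pos'],s['tool_rot'],s['opening'],s['qvel'])
cm=robot.camera_model('wrist');im=robot.read_camera('wrist')
cv2.imwrite('pics/w1.png',im[:,:,::-1]);np.save('w1.npy',cm,allow_pickle=True)
E
```

```text
1.6 [ 0.50147967 -0.05322884  0.22636172] [-3.14156008e+00 -2.06187609e-04  3.04199477e+00] 0.030431040279537844 [-0.54883817  0.43905217 -0.61804211  0.01120087  0.18522468 -0.51056519]
```

View pics/w1.png

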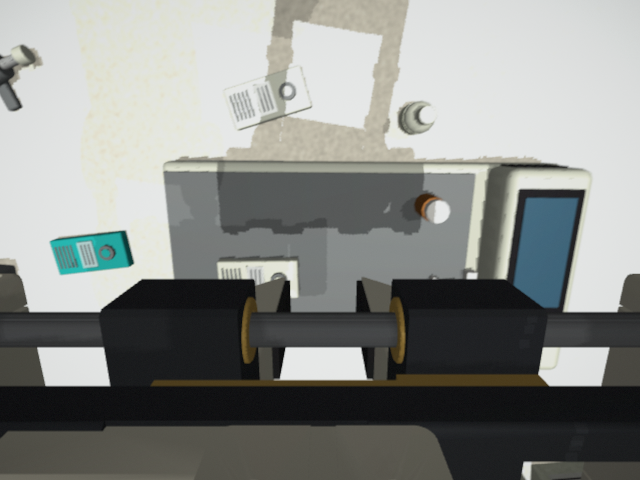

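The wrist view shows the deck, with the cartridge at (258,275) partly hidden by the gripper, the spare (268,98), the vial (430,207) and the dropper (418,117). I'll shift forward and take two clear views.

Request:
arm_command(moves=[[[-0.04, 0, 0], [0, 0, 0], 0.03], [[-0.08, 0, 0], [0, 0, 0], 0.03], [[-0.12, 0, 0], [0, 0, 0], 0.03], [[-0.13, 0, 0], [0, 0, 0], 0.03], [[-0.13, 0, 0], [0, 0, 0], 0.03]])

```text
time: 2.15
tool_pos: [0.6306, -0.0637, 0.2251]
tool_rot: [3.141, -0.002, 3.042]
contact_force: [0.3, 0.1, -0.2]
opening: 0.03
grip_force: 0.0
```

Request:
arm_command(moves=[[[0, 0, 0], [0, 0, 0], 0.03], [[0, 0, 0], [0, 0, 0], 0.03], [[0, 0, 0], [0, 0, 0], 0.03], [[0, 0, 0], [0, 0, 0], 0.03], [[0, 0, 0], [0, 0, 0], 0.03]])

```text
time: 2.65
tool_pos: [0.6297, -0.0637, 0.2271]
tool_rot: [3.142, 0.0, 3.042]
contact_force: [0.0, -0.3, 0.2]
opening: 0.0301
grip_force: 0.0
```

```bash
cat >snap.py <<'E'
import sys
from h import *
n=sys.argv[1]
s=robot.observe();print(s['time'],s['tool_pos'],s['tool_rot'])
cm=robot.camera_model('wrist');im=robot.read_camera('wrist')
cv2.imwrite(f'pics/{n}.png',im[:,:,::-1]);np.save(n+'.npy',cm,allow_pickle=True)
E
python3 snap.py w2
```

```text
2.65 [ 0.62969837 -0.0637307   0.22711698] [3.14155129e+00 4.67293764e-04 3.04177762e+00]
```

Request:
arm_command(moves=[[[0, -0.03, 0], [0, 0, 0], 0.03], [[0, -0.07, 0], [0, 0, 0], 0.03], [[0, -0.08, 0], [0, 0, 0], 0.03], [[0, -0.08, 0], [0, 0, 0], 0.03], [[0, -0.08, 0], [0, 0, 0], 0.03]])

```text
time: 3.2
tool_pos: [0.622, -0.1427, 0.2267]
tool_rot: [3.141, -0.0, 3.042]
contact_force: [0.5, 0.6, 0.1]
opening: 0.0299
grip_force: 0.0
```

```bash
python3 snap.py w3
```

```text
3.2 [ 0.62197331 -0.14270815  0.22667375] [ 3.14078184e+00 -9.22710472e-05  3.04157630e+00]
```

View pics/w2.png

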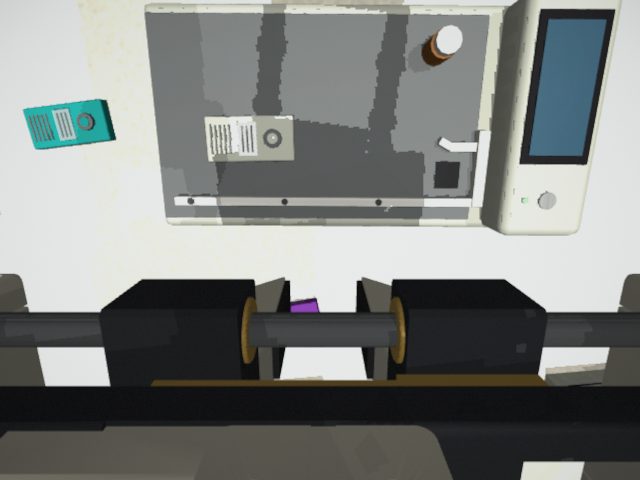

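View pics/w3.png

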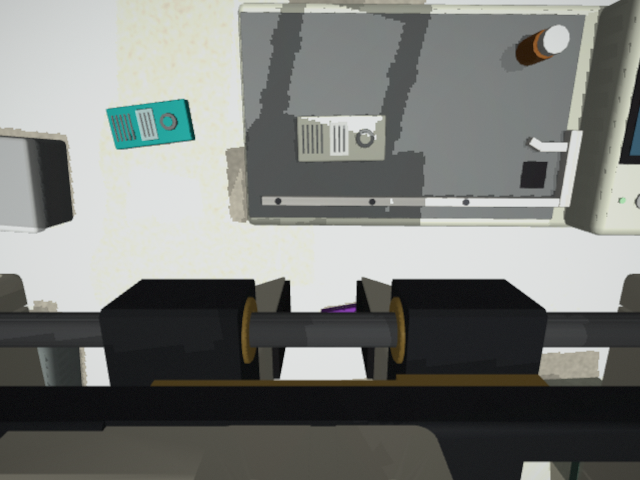

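Both views are clear. In w2 the cartridge spans about (205..294, 116..161) with its cap at (272,138), the rail runs at row ~200 from column 175 to 475, the stop is at column ~483 and the lip at (460,147). In w3 the cap is at (365,138) and the rail starts at 262. Next I'll measure by contours and triangulation.

```bash
cat > meas.py <<'E'
from h import *
def load(n): return cv2.imread(f'pics/{n}.png'),np.load(n+'.npy',allow_pickle=True).item()
def tri(obs):
    A=[];b=[]
    for cm,(u,v) in obs:
        d=np.array([(u-cm['cx'])/cm['fx'],(v-cm['cy'])/cm['fy'],1])@cm['R'];d/=np.linalg.norm(d)
        P=np.eye(3)-np.outer(d,d);A.append(P);b.append(P@(-cm['R'].T@cm['t']))
    return np.linalg.solve(sum(A),sum(b))
def cart(im,guess):
    g=im.max(2);k=(g>138).astype(np.uint8)*255
    k=cv2.morphologyEx(k,cv2.MORPH_CLOSE,np.ones((9,9)));k=cv2.morphologyEx(k,cv2.MORPH_OPEN,np.ones((9,9)))
    for c in cv2.findContours(k,0,2)[0]:
        if cv2.pointPolygonTest(c,guess,False)>=0: return cv2.minAreaRect(c),k
    return None,k
def rail(im,c0,c1,r0=188,r1=206):
    g=im.max(2).astype(float);u=np.arange(c0,c1);top=[]
    for c in u:
        d=np.diff(g[r0:r1,c]);top.append(r0+np.argmax(d)+.5)
    p=np.polyfit(u,top,1);res=np.abs(np.polyval(p,u)-top)<1.5
    return np.polyfit(u[res],np.array(top)[res],1)
E
python3 - <<'E'
from meas import *
O={}
for n,g,c0,c1 in(('w2',(250.,138.),185,465),('w3',(340.,138.),270,552)):
    im,cm=load(n);r,k=cart(im,g);print(n,r)
    if r:
        b=cv2.boxPoints(r);print(np.round(ray(cm,b,.052),4).tolist())
    p=rail(im,c0,c1);print('rail',p)
    P=ray(cm,[(c0,np.polyval(p,c0)),(c1,np.polyval(p,c1))],.04);print(np.round(P,4).tolist(),'yaw',-np.arctan2(*(P[1]-P[0])[:2]))
    O[n]=(cm,im)
for nm,a,b in(('cap',(272.5,138),(365,138)),('screw1',(191,201.5),(278,201.5)),('screw3',(378,202),(465,202)),('window',(447,175),(534,175))):
    print(nm,tri([(O['w2'][0],a),(O['w3'][0],b)]))
# print gray profile at a rail column and stop row
im=O['w2'][1];print(im[185:215,330].max(1),im[110:125,250].max(1),im[155:168,250].max(1));print(im[175,460:500].max(1))
E
```

```text
w2 ((319.5, 155.5), (311.0, 639.0), 90.0)
[[0.4249, -0.3003, 0.052], [0.4756, 0.2022, 0.052], [0.7473, 0.2334, 0.052], [0.6849, -0.3863, 0.052]]
rail [5.28769594e-03 1.95533627e+02]
[[0.5941, -0.1897, 0.04], [0.6215, 0.0694, 0.04]] yaw -0.10565623589119628
w3 ((319.5, 155.5), (311.0, 639.0), 90.0)
[[0.4173, -0.3787, 0.052], [0.4679, 0.1233, 0.052], [0.7394, 0.1543, 0.052], [0.6768, -0.4644, 0.052]]
rail [4.45361627e-03 1.95322035e+02]
[[0.5941, -0.1898, 0.04], [0.6216, 0.071, 0.04]] yaw -0.10508342358946372
cap [ 0.55077771 -0.09980931  0.05432482]
screw1 [ 0.59825742 -0.18180552  0.04865954]
screw3 [ 0.61590943 -0.01245632  0.04788265]
window [0.59855928 0.05257538 0.04146988]
[ 91  90  89  90  89  89  88  89  89  88  89  91 124 170 181 177 174 173
 174 177 161 111  89  89  89  89  89  88  89  88] [139 138 138 138 122 127 201 233 233 233 233 226 215 221 216] [205 169 168 169 163 139  99  89  90  91  90  89  90]
[142 142 141 141 142 141 142 130 124 123  96  78  82  83  91 202 232 232
 232 233 232 233 233 233 233 202 124  76  76  77  78  79  78  78  79  79
  78  78  79  78]
```

```bash
cat >> meas.py <<'E'
YAW=-0.105; XR=np.array([np.cos(YAW),np.sin(YAW)]); YR=np.array([-np.sin(YAW),np.cos(YAW)])
def cart2(im,cm,x0,x1,th=152,y0=90,y1=185):
    m=np.zeros(im.shape[:2],np.uint8);m[y0:y1,x0:x1]=(im.max(2)>th)[y0:y1,x0:x1]*255
    m=cv2.morphologyEx(m,cv2.MORPH_CLOSE,np.ones((11,11)))
    c=max(cv2.findContours(m,0,2)[0],key=cv2.contourArea)
    X=ray(cm,c[:,0,:],.052)[:,:2]
    (cx,cy),(w,h),a=cv2.minAreaRect((X*1000).astype(np.float32))
    if w>h: a+=90;w,h=h,w
    a=(a+90)%180-90
    return np.array([cx,cy])/1000,(w,h),np.radians(a)
E
python3 - <<'E'
from meas import *
for n,x0,x1,s in(('w2',190,310,475),('w3',285,400,566)):
    im,cm=load(n);c,wh,a=cart2(im,cm,x0,x1);print(n,c,wh,'yaw',a)
    print(im[180,550:585].max(1) if n=='w3' else '')
    S=ray(cm,(475 if n=='w2' else 565,180),.05)[0,:2];R0=ray(cm,(300,195.5+.0049*300),.04)[0,:2]
    home=R0+YR*((S-R0)@YR)-19*XR/1000-38*YR/1000
    print('home',home,'cart rel',(c-home)@XR,(c-home)@YR)
E
```

```text
w2 [ 0.54860205 -0.12014236] (37.439083099365234, 75.4294662475586) yaw -0.07982971841372472

home [0.59876915 0.03704571] cart rel -0.03341637242581958 -0.16158023858479126
w3 [ 0.54841772 -0.11990584] (36.86711502075195, 73.97238159179688) yaw -0.08532009131703207
[126 126 125 115 109 109  86  72  74  75  77  76  78 166 215 222 222 222
 222 221 220 221 222 211 141  71  71  73  71  72  73  73  73  73  71]
home [0.59928538 0.03795069] cart rel -0.034043007743818667 -0.16231844059034495
```

Home is at about (0.599, 0.037). The cartridge sits 34 mm off the rail line, 162 mm short, with a relative yaw of about 0.02. I'll go to its near side, fingers 30 mm apart, and descend.

Request:
arm_command(moves=[[[0.04, 0.005, 0.02], [0, 0, 0.005], 0.03], [[0.08, 0.01, 0.04], [0, 0, 0.005], 0.03], [[0.117, 0.015, 0.06], [0, 0, 0.005], 0.03], [[0.117, 0.015, 0.1], [0, 0, 0.005], 0.03], [[0.117, 0.015, 0.13], [0, 0, 0.005], 0.03]])

```text
time: 3.75
tool_pos: [0.5062, -0.115, 0.0961]
tool_rot: [3.141, 0.001, 3.038]
contact_force: [1.4, -0.4, -0.8]
opening: 0.0304
grip_force: 0.0
```

Request:
arm_command(moves=[[[0, 0, 0.01], [0, 0, 0], 0.03], [[0, 0, 0.025], [0, 0, 0], 0.03], [[0, 0, 0.04], [0, 0, 0], 0.03], [[0, 0, 0.048], [0, 0, 0], 0.03], [[0, 0, 0.05], [0, 0, 0], 0.03]])

```text
time: 4.25
tool_pos: [0.5073, -0.1162, 0.0466]
tool_rot: [3.141, -0.0, 3.038]
contact_force: [-0.1, 0.2, 0.3]
opening: 0.0296
grip_force: 0.0
```

Request:
arm_command(moves=[[[0, 0, 0], [0, 0, 0], 0.03], [[0, 0, 0], [0, 0, 0], 0.03], [[0, 0, 0], [0, 0, 0], 0.03], [[0, 0, 0], [0, 0, 0], 0.03], [[0, 0, 0], [0, 0, 0], 0.03]])

```text
time: 4.75
tool_pos: [0.5072, -0.1169, 0.047]
tool_rot: [-3.142, 0.001, 3.037]
contact_force: [1.2, 0.2, 0.7]
opening: 0.03
grip_force: 0.0
```

```bash
cat > pos.py <<'E'
from meas import *
H=np.array([.5990,.0374])
s=robot.observe();d=s['tool_pos'][:2]-H
print('t',s['time'],'TCP rel home',d@XR,d@YR,'z',s['tool_pos'][2],'yaw',s['tool_rot'],'F',s['contact_force'])
E
python3 pos.py; python3 snap.py w4
```

```text
t 4.75 TCP rel home -0.07513538056122737 -0.1630376698099828 z 0.047001058326405595 yaw [-3.14152673e+00  5.40424998e-04  3.03671382e+00] F [1.18800784 0.2115719  0.69196452]
4.75 [ 0.50719091 -0.11686502  0.04700106] [-3.14152673e+00  5.40424998e-04  3.03671382e+00]
```

View pics/w4.png

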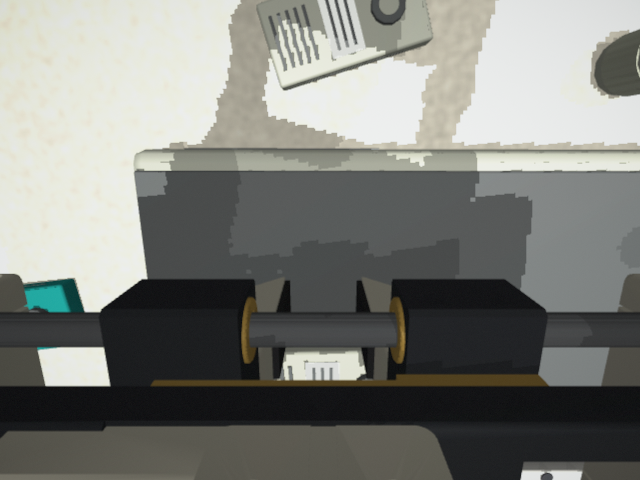

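The fingers are straddling level, with the cartridge just ahead at (320,365). I'll lower 2 mm and push it towards the rail.

Request:
arm_command(moves=[[[-0.006, 0, 0.002], [0, 0, 0], 0.03], [[-0.012, 0, 0.002], [0, 0, 0], 0.03], [[-0.018, 0, 0.002], [0, 0, 0], 0.03], [[-0.024, 0, 0.002], [0, 0, 0], 0.03], [[-0.029, 0, 0.002], [0, 0, 0], 0.03]])

```text
time: 5.3
tool_pos: [0.5366, -0.1199, 0.0446]
tool_rot: [3.142, 0.0, 3.037]
contact_force: [-0.2, -0.1, 0.1]
opening: 0.03
grip_force: 0.1
```

Request:
arm_command(moves=[[[-0.004, 0, 0], [0, 0, 0], 0.03], [[-0.008, 0, 0], [0, 0, 0], 0.03], [[-0.011, 0, 0], [0, 0, 0], 0.03], [[-0.013, 0, 0], [0, 0, 0], 0.03], [[-0.014, 0, 0], [0, 0, 0], 0.03]])

```text
time: 5.8
tool_pos: [0.5499, -0.1213, 0.0447]
tool_rot: [3.141, 0.0, 3.037]
contact_force: [-0.4, -0.5, -0.7]
opening: 0.0302
grip_force: 0.1
```

```bash
python3 pos.py; python3 - <<'E'
from meas import *
im=robot.read_camera('scene');cv2.imwrite('pics/s1.png',im[:,:,::-1])
c=cv2.resize(im[195:285,225:405,::-1],None,fx=4,fy=4,interpolation=cv2.INTER_CUBIC);cv2.imwrite('pics/s1c.png',c)
E
```

```text
t 5.8 TCP rel home -0.03215730839990976 -0.1629310794963873 z 0.044679812946772514 yaw [3.14148305e+00 2.10112104e-05 3.03680175e+00] F [-0.4352173  -0.52274892 -0.74337946]
```

View pics/s1c.png

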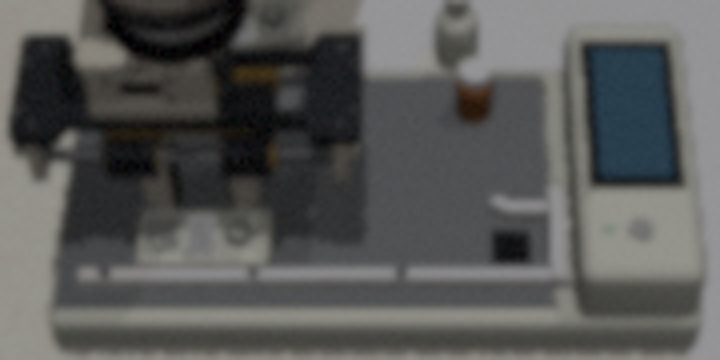

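The scene crop shows the cartridge at crop (205,235), square and just short of the rail. I'll creep forward until force shows.

Request:
arm_command(moves=[[[-0.001, 0, 0], [0, 0, 0], 0.03], [[-0.002, 0, 0], [0, 0, 0], 0.03], [[-0.003, 0, 0], [0, 0, 0], 0.03], [[-0.003, 0, 0], [0, 0, 0], 0.03], [[-0.003, 0, 0], [0, 0, 0], 0.03]])

```text
time: 6.35
tool_pos: [0.5515, -0.1213, 0.0444]
tool_rot: [3.141, -0.003, 3.037]
contact_force: [-4.3, 0.7, 3.3]
opening: 0.0299
grip_force: 2.6
```

Request:
arm_command(moves=[[[-0.0005, 0, 0], [0, 0, 0], 0.03], [[-0.001, 0, 0], [0, 0, 0], 0.03], [[-0.001, 0, 0], [0, 0, 0], 0.03], [[-0.001, 0, 0], [0, 0, 0], 0.03], [[-0.001, 0, 0], [0, 0, 0], 0.03]])

```text
time: 6.85
tool_pos: [0.5515, -0.1213, 0.0443]
tool_rot: [3.141, -0.005, 3.037]
contact_force: [-8.9, 0.0, 4.0]
opening: 0.0301
grip_force: 4.0
```

```bash
python3 pos.py
```

```text
t 6.85 TCP rel home -0.030581388234109143 -0.16282679648409568 z 0.04430051353706833 yaw [ 3.14092911 -0.00511717  3.03688432] F [-8.88126405  0.04028487  3.98754729]
```

It is pinned flush with about 9 N. Now I'll drag along the rail 120 mm, stopping before the finger meets the lip flare.

Request:
arm_command(moves=[[[0, 0.003, 0], [0, 0, 0], 0.03], [[0, 0.009, 0], [0, 0, 0], 0.03], [[0, 0.016, 0], [0, 0, 0], 0.03], [[0, 0.023, 0], [0, 0, 0], 0.03], [[0, 0.03, 0], [0, 0, 0], 0.03]])

```text
time: 7.35
tool_pos: [0.5547, -0.0918, 0.0442]
tool_rot: [-3.141, -0.005, 3.037]
contact_force: [-8.6, -1.0, 2.9]
opening: 0.0299
grip_force: 3.8
```

```bash
python3 pos.py; python3 - <<'E'
from meas import *
im=robot.read_camera('scene');c=cv2.resize(im[195:285,225:405,::-1],None,fx=4,fy=4,interpolation=cv2.INTER_CUBIC);cv2.imwrite('pics/s2c.png',c)
E
```

```text
t 7.35 TCP rel home -0.03055598445104951 -0.13310395514918033 z 0.04423220270205845 yaw [-3.14145901 -0.00505122  3.03675042] F [-8.59523884 -0.97410198  2.867349  ]
```

View pics/s2c.png

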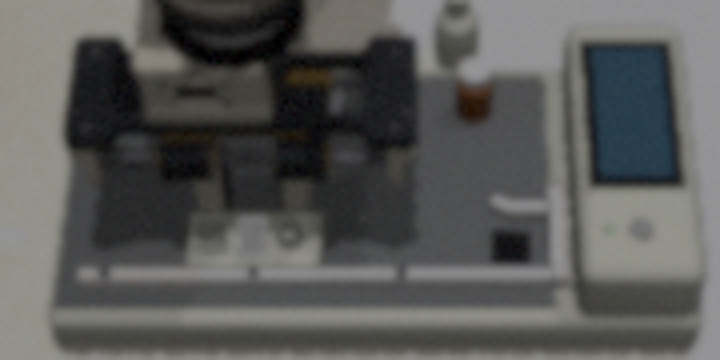

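The cartridge moved along with the fingers (crop centre 205→255) and is still flat on the rail. I'll continue 88 mm.

Request:
arm_command(moves=[[[0, 0.009, 0], [0, 0, 0], 0.03], [[0, 0.018, 0], [0, 0, 0], 0.03], [[0, 0.027, 0], [0, 0, 0], 0.03], [[0, 0.036, 0], [0, 0, 0], 0.03], [[0, 0.045, 0], [0, 0, 0], 0.03]])

```text
time: 7.9
tool_pos: [0.5594, -0.0469, 0.0442]
tool_rot: [-3.141, -0.005, 3.037]
contact_force: [-7.3, -2.6, 1.9]
opening: 0.0301
grip_force: 3.5
```

Request:
arm_command(moves=[[[0, 0.009, 0], [0, 0, 0], 0.03], [[0, 0.018, 0], [0, 0, 0], 0.03], [[0, 0.027, 0], [0, 0, 0], 0.03], [[0, 0.036, 0], [0, 0, 0], 0.03], [[0, 0.043, 0], [0, 0, 0], 0.03]])

```text
time: 8.4
tool_pos: [0.564, -0.004, 0.0442]
tool_rot: [-3.141, -0.005, 3.037]
contact_force: [-7.2, -1.8, 2.7]
opening: 0.0304
grip_force: 3.4
```

```bash
python3 pos.py; python3 - <<'E'
from meas import *
im=robot.read_camera('scene');c=cv2.resize(im[195:285,225:405,::-1],None,fx=4,fy=4,interpolation=cv2.INTER_CUBIC);cv2.imwrite('pics/s3c.png',c)
E
```

```text
t 8.4 TCP rel home -0.030447953764465376 -0.04484156290727734 z 0.044200774395722967 yaw [-3.14118251 -0.00479276  3.03704803] F [-7.21447829 -1.849399    2.73159465]
```

View pics/s3c.png

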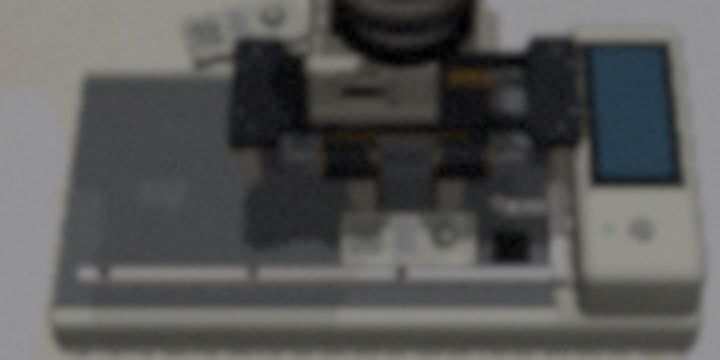

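Still flat and together: cartridge at crop (405,237), about 44 mm short. I've now used all 10 picture views, so from here I'll rely on forces and measured pixels. I'll back off, close the fingers, and re-pin nearer the trailing end so the fingers clear the lip.

Request:
arm_command(moves=[[[0.004, 0, 0], [0, 0, 0], 0.03], [[0.01, 0, 0], [0, 0, 0], 0.03], [[0.012, -0.01, 0], [0, 0, 0], 0.0], [[0.012, -0.024, 0], [0, 0, 0], 0.0], [[0.012, -0.024, 0], [0, 0, 0], 0.0]])

```text
time: 8.95
tool_pos: [0.5519, -0.0292, 0.0449]
tool_rot: [-3.141, 0.001, 3.035]
contact_force: [0.7, 0.1, -0.8]
opening: 0.0108
grip_force: 0.0
```

Request:
arm_command(moves=[[[0, 0, 0], [0, 0, 0], 0.0], [[-0.004, 0, 0], [0, 0, 0], 0.0], [[-0.008, 0, 0], [0, 0, 0], 0.0], [[-0.01, 0, 0], [0, 0, 0], 0.0], [[-0.012, 0, 0], [0, 0, 0], 0.0]])

```text
time: 9.45
tool_pos: [0.5615, -0.0277, 0.0442]
tool_rot: [3.141, -0.006, 3.037]
contact_force: [-10.8, 0.7, 5.1]
opening: 0.0004
grip_force: 5.4
```

```bash
python3 pos.py
```

```text
t 9.45 TCP rel home -0.03044371113372632 -0.06864742630413806 z 0.044159076672154504 yaw [ 3.14138929 -0.00563898  3.03744971] F [-10.80850904   0.65732497   5.14406249]
```

Pinned again at the same depth, so it is flush. Now I'll drag the last 44 mm, watching for the stop.

Request:
arm_command(moves=[[[0, 0.006, 0], [0, 0, 0], 0.0], [[0, 0.013, 0], [0, 0, 0], 0.0], [[0, 0.02, 0], [0, 0, 0], 0.0], [[0, 0.027, 0], [0, 0, 0], 0.0], [[0, 0.034, 0], [0, 0, 0], 0.0]])

```text
time: 9.95
tool_pos: [0.5651, 0.006, 0.044]
tool_rot: [-3.141, -0.005, 3.037]
contact_force: [-6.6, -1.1, 2.5]
opening: 0.0002
grip_force: 3.1
```

Request:
arm_command(moves=[[[0, 0.003, 0], [0, 0, 0], 0.0], [[0, 0.006, 0], [0, 0, 0], 0.0], [[0, 0.008, 0], [0, 0, 0], 0.0], [[0, 0.01, 0], [0, 0, 0], 0.0], [[0, 0.01, 0], [0, 0, 0], 0.0]])

```text
time: 10.45
tool_pos: [0.5661, 0.016, 0.0439]
tool_rot: [-3.141, -0.005, 3.038]
contact_force: [-6.2, -0.6, 0.9]
opening: 0.0006
grip_force: 2.9
```

Request:
arm_command(moves=[[[0, 0.001, 0], [0, 0, 0], 0.0], [[0, 0.002, 0], [0, 0, 0], 0.0], [[0, 0.003, 0], [0, 0, 0], 0.0], [[0, 0.003, 0], [0, 0, 0], 0.0], [[0, 0.003, 0], [0, 0, 0], 0.0]])

```text
time: 10.95
tool_pos: [0.5664, 0.0187, 0.0438]
tool_rot: [-3.141, -0.005, 3.037]
contact_force: [-5.7, -0.7, 0.3]
opening: 0.0005
grip_force: 2.8
```

```bash
python3 pos.py
```

```text
t 10.95 TCP rel home -0.030473210740041355 -0.022017510355168246 z 0.04377764100039571 yaw [-3.14110311 -0.00530392  3.0373957 ] F [-5.66915055 -0.73611736  0.3176497 ]
```

No stop force has shown, since friction alone might slip, so I'll push the trailing end to make sure. First I'll back off and go behind it.

Request:
arm_command(moves=[[[0.006, 0, 0], [0, 0, 0], 0.0], [[0.014, 0, 0], [0, 0, 0], 0.0], [[0.014, -0.02, 0], [0, 0, 0], 0.0], [[0.014, -0.04, 0], [0, 0, 0], 0.0], [[0.014, -0.052, 0], [0, 0, 0], 0.0]])

```text
time: 11.45
tool_pos: [0.5491, -0.0326, 0.045]
tool_rot: [-3.142, 0.001, 3.036]
contact_force: [1.0, -0.1, -0.3]
opening: 0.0003
grip_force: 0.0
```

Request:
arm_command(moves=[[[0, 0, 0], [0, 0, 0], 0.0], [[0, 0, 0], [0, 0, 0], 0.0], [[0, 0, 0], [0, 0, 0], 0.0], [[0, 0, 0], [0, 0, 0], 0.0], [[0, 0, 0], [0, 0, 0], 0.0]])

```text
time: 11.95
tool_pos: [0.5492, -0.0312, 0.0447]
tool_rot: [3.141, -0.0, 3.038]
contact_force: [-0.5, -1.4, -1.0]
opening: 0.0004
grip_force: 0.0
```

```bash
python3 pos.py
```

```text
t 11.95 TCP rel home -0.042315464863817646 -0.07340006717261544 z 0.04466252442507079 yaw [ 3.14145372e+00 -1.91987176e-06  3.03756936e+00] F [-0.46825702 -1.39409445 -1.02566601]
```

Request:
arm_command(moves=[[[-0.013, 0, 0], [0, 0, 0], 0.0], [[-0.026, 0, 0], [0, 0, 0], 0.0], [[-0.039, 0, 0], [0, 0, 0], 0.0], [[-0.039, 0.003, 0], [0, 0, 0], 0.0], [[-0.039, 0.007, 0], [0, 0, 0], 0.0]])

```text
time: 12.45
tool_pos: [0.5882, -0.0284, 0.0444]
tool_rot: [3.141, -0.001, 3.037]
contact_force: [-0.5, 0.8, -0.9]
opening: 0.0009
grip_force: 0.0
```

Request:
arm_command(moves=[[[0, 0.002, 0], [0, 0, 0], 0.0], [[0, 0.004, 0], [0, 0, 0], 0.0], [[0, 0.006, 0], [0, 0, 0], 0.0], [[0, 0.007, 0], [0, 0, 0], 0.0], [[0, 0.007, 0], [0, 0, 0], 0.0]])

```text
time: 12.95
tool_pos: [0.5894, -0.0217, 0.0448]
tool_rot: [3.141, 0.0, 3.037]
contact_force: [-0.1, 0.3, -0.5]
opening: 0.0002
grip_force: 0.0
```

Request:
arm_command(moves=[[[0, 0.001, 0], [0, 0, 0], 0.0], [[0, 0.002, 0], [0, 0, 0], 0.0], [[0, 0.003, 0], [0, 0, 0], 0.0], [[0, 0.003, 0], [0, 0, 0], 0.0], [[0, 0.003, 0], [0, 0, 0], 0.0]])

```text
time: 13.45
tool_pos: [0.5897, -0.0189, 0.0447]
tool_rot: [3.142, -0.0, 3.037]
contact_force: [-0.8, 0.4, 0.1]
opening: 0.0009
grip_force: 0.0
```

```bash
python3 pos.py
```

```text
t 13.45 TCP rel home -0.003315128223686361 -0.05693918928652996 z 0.044682612803549335 yaw [ 3.14153222e+00 -2.45976994e-05  3.03685556e+00] F [-0.76640847  0.41967458  0.06217269]
```

Request:
arm_command(moves=[[[0, 0.001, 0], [0, 0, 0], 0.0], [[0, 0.002, 0], [0, 0, 0], 0.0], [[0, 0.003, 0], [0, 0, 0], 0.0], [[0, 0.003, 0], [0, 0, 0], 0.0], [[0, 0.003, 0], [0, 0, 0], 0.0]])

```text
time: 13.95
tool_pos: [0.5901, -0.0159, 0.0447]
tool_rot: [3.141, 0.0, 3.037]
contact_force: [-1.1, -0.1, 0.3]
opening: 0.0007
grip_force: 0.0
```

Request:
arm_command(moves=[[[0, 0.001, 0], [0, 0, 0], 0.0], [[0, 0.002, 0], [0, 0, 0], 0.0], [[0, 0.002, 0], [0, 0, 0], 0.0], [[0, 0.002, 0], [0, 0, 0], 0.0], [[0, 0.002, 0], [0, 0, 0], 0.0]])

```text
time: 14.45
tool_pos: [0.5903, -0.0139, 0.0447]
tool_rot: [3.142, 0.0, 3.037]
contact_force: [0.2, -0.5, -0.3]
opening: 0.0003
grip_force: 0.0
```

```bash
python3 pos.py
```

```text
t 14.45 TCP rel home -0.003289391633730477 -0.05195939035639998 z 0.044726423170569116 yaw [3.14153606e+00 7.15857834e-05 3.03682575e+00] F [ 0.21870918 -0.47302736 -0.27632903]
```

No contact yet; the fingertips are thinner than the backs. I'll keep creeping.

Request:
arm_command(moves=[[[0, 0.001, 0], [0, 0, 0], 0.0], [[0, 0.002, 0], [0, 0, 0], 0.0], [[0, 0.003, 0], [0, 0, 0], 0.0], [[0, 0.003, 0], [0, 0, 0], 0.0], [[0, 0.003, 0], [0, 0, 0], 0.0]])

```text
time: 14.95
tool_pos: [0.5906, -0.0111, 0.0448]
tool_rot: [-3.141, 0.0, 3.037]
contact_force: [-0.7, -1.8, 1.1]
opening: 0.0005
grip_force: 1.1
```

Request:
arm_command(moves=[[[0, 0.001, 0], [0, 0, 0], 0.0], [[0, 0.002, 0], [0, 0, 0], 0.0], [[0, 0.002, 0], [0, 0, 0], 0.0], [[0, 0.002, 0], [0, 0, 0], 0.0], [[0, 0.002, 0], [0, 0, 0], 0.0]])

```text
time: 15.45
tool_pos: [0.5908, -0.0105, 0.0451]
tool_rot: [-3.14, 0.0, 3.037]
contact_force: [-1.2, -7.5, 3.3]
opening: 0.0006
grip_force: 3.9
```

```bash
python3 pos.py
```

```text
t 15.45 TCP rel home -0.003089042130446652 -0.04849286407225492 z 0.045084079124867914 yaw [-3.13959605e+00  4.48845840e-04  3.03676666e+00] F [-1.18319685 -7.5015588   3.2810579 ]
```

Contact is firm against the stop at −48.5 mm, which puts the trailing face at about −38, as expected for home. I'll back off, lift away and measure with the wrist camera.

Request:
arm_command(moves=[[[0, -0.004, 0], [0, 0, 0], 0.0], [[0, -0.015, 0], [0, 0, 0], 0.0], [[0, -0.015, -0.04], [0, 0, 0], 0.0], [[0, -0.015, -0.09], [0, 0, 0], 0.0], [[0, -0.015, -0.13], [0, 0, 0], 0.0]])

```text
time: 15.95
tool_pos: [0.5894, -0.0243, 0.1769]
tool_rot: [3.141, 0.001, 3.037]
contact_force: [0.5, -0.3, -0.8]
opening: 0.0002
grip_force: 0.0
```

Request:
arm_command(moves=[[[-0.02, -0.02, -0.03], [0, 0, 0], 0.03], [[-0.04, -0.04, -0.05], [0, 0, 0], 0.03], [[-0.04, -0.04, -0.05], [0, 0, 0], 0.03], [[-0.04, -0.04, -0.05], [0, 0, 0], 0.03], [[-0.04, -0.04, -0.05], [0, 0, 0], 0.03]])

```text
time: 16.45
tool_pos: [0.6237, -0.0672, 0.2232]
tool_rot: [3.141, -0.003, 3.037]
contact_force: [-0.0, -0.1, -0.2]
opening: 0.0296
grip_force: 0.0
```

```bash
python3 pos.py; python3 snap.py w5; python3 - <<'E'
from meas import *
im,cm=load('w5');H=np.array([.5990,.0374])
loc=lambda x,y,z:np.r_[H+x*XR+y*YR,z]
# predicted pixels of home corners, top
C=[loc(x,y,.052) for x in(-.019,.019) for y in(-.038,.038)]
P=proj(cm,C);print(P.round(1).tolist())
p=P.astype(int);g=im.max(2)
# line profiles in local coords on top plane: along y at x=-8; along x at y=-30,-10,20
def prof(pts): 
    q=proj(cm,np.array(pts)).astype(np.float32);return cv2.remap(g,q[:,0].reshape(1,-1),q[:,1].reshape(1,-1),1)[0]
t=np.arange(-50,55)
for x in(-12,0,12):print('along y x=',x,'tail',list(zip(range(-46,-32),prof([loc(x/1e3,y/1e3,.052) for y in range(-46,-32)]))),'lead',prof([loc(x/1e3,y/1e3,.052) for y in range(32,48)]))
for y in(-34,-28,0,10):print('along x y=',y,'near -26..-12',prof([loc(x/1e3,y/1e3,.052) for x in range(-26,-12)]),'far 12..26',prof([loc(x/1e3,y/1e3,.052) for x in range(12,30)]))
E
```

```text
t 16.45 TCP rel home 0.035511654284807403 -0.10144952403125913 z 0.22315480074300234 yaw [ 3.14060174 -0.00316054  3.03700273] F [-0.00753044 -0.11759302 -0.16323161]
16.45 [ 0.62368344 -0.06721267  0.2231548 ] [ 3.14060174 -0.00316054  3.03700273]
[[396.5, 163.2], [484.1, 163.2], [394.4, 206.7], [479.4, 206.7]]
along y x= -12 tail [(-46, np.uint8(91)), (-45, np.uint8(90)), (-44, np.uint8(79)), (-43, np.uint8(74)), (-42, np.uint8(74)), (-41, np.uint8(76)), (-40, np.uint8(78)), (-39, np.uint8(120)), (-38, np.uint8(161)), (-37, np.uint8(174)), (-36, np.uint8(170)), (-35, np.uint8(140)), (-34, np.uint8(109)), (-33, np.uint8(148))] lead [234 235 234 234 218 226 234 234 234 234 234 234 234 217 136  80]
along y x= 0 tail [(-46, np.uint8(92)), (-45, np.uint8(86)), (-44, np.uint8(76)), (-43, np.uint8(74)), (-42, np.uint8(74)), (-41, np.uint8(76)), (-40, np.uint8(85)), (-39, np.uint8(120)), (-38, np.uint8(156)), (-37, np.uint8(172)), (-36, np.uint8(174)), (-35, np.uint8(139)), (-34, np.uint8(95)), (-33, np.uint8(147))] lead [234 235 234 233 231 233 234 234 235 234 235 234 234 205 125  80]
alo
[... 373 characters left out ...]
34 215 133  78]
along x y= -34 near -26..-12 [ 92  92  92  92  92  95 130 171 178 177 176 176 167 132] far 12..26 [171 172 171 171 163 150 166 183 181 179 180 180 174 128  84  91  91  91]
along x y= -28 near -26..-12 [ 91  91  91  92  88  87 130 169 177 176 176 175 174 172] far 12..26 [171 171 172 172 165 151 167 184 180 179 180 180 175 135  92  91  91  92]
along x y= 0 near -26..-12 [141 142 143 134  99  85 172 232 235 235 235 231 224 222] far 12..26 [221 223 235 235 231 216 224 236 235 235 236 235 232 195 146 143 144 144]
along x y= 10 near -26..-12 [229 172 107 123 128  98 127 207 235 235 235 235 235 235] far 12..26 [235 235 235 235 231 216 224 235 235 236 235 235 231 188 139 144 143 143]
```

The wrist picture's profiles show the cartridge square: its tail edge is at −39 and its near edge at −20 at every station. There is only a thin seam, with no dark gap, at both the rail and the stop. It is seated and the hand is clear.

```bash
python3 -c "
from cell import robot
print(robot.hand_in())"
```

```text
the job is handed in; nothing more can be done
None
```

I pushed the cartridge flat to the rail, dragged it along pinned and seated it in the corner pocket; by my last camera measurement it was flush against both the rail and the end stop. The hand was clear when I handed in at about 16.5 s, but the hand-in returned no verdict.

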